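# Set the examination lamp: dimmer upright, filter wheel to the third click

## Task

Set up the lamp for looking at the sherds: swing the dimmer lever until it stands straight up, in line with the fins on its quadrants, and let go of it. Then grip the lamp's filter knob and turn it clockwise (seen from above) from its end stop, counting the clicks, to the third click and never past it, and finish still gripping the knob there: do not let go. Leave the other loose things (sherd, brush, glassware, caliper, scale bar) where they are.

Things in the scene. Friction and masses are not known exactly. Their poses are not given: they have to be found in the camera images.
- dimmer_unit: dimmer: a fixed grey box 130 x 100 x 40 mm (x, y, z) with two dark steel quadrant discs (radius 42 mm, axis along the unit's y, rising to 82 mm, at 19 to 25 mm either side of the lever), each with a small aluminium fin on its very top (to 92 mm high). Origin at the centre of the underside; z up. It may stand to the left or right of the lamp. The lever swings in the unit's x-z plane.
- dimmer_pivot (a point): the lever's hinge point, on the unit's centre line 40 mm above the table; axes as those of the dimmer unit (the hinge axis is y)
- dimmer_ball (a point): centre of the black ball (diameter 26 mm) on the end of the dimmer lever, a steel rod of 10 mm diameter; 90 mm from the hinge point, so 130 mm above the table with the lever upright
- dimmer (a joint): lever angle in rad: 0 = leaning 0.70 rad (40 degrees) from vertical towards the unit's -x (its end stop), 0.70 = straight up, in line with the fins, 1.40 = leaning 40 degrees towards the unit's +x. It starts somewhere between 0 and 0.4, moves against a light friction of 0.1 N m (about 1 N at the ball) and stays where it is left.
- filter_unit: lamp with filter wheel: a fixed black box 150 x 120 x 55 mm (x, y, z), an aluminium lens barrel 48 mm in diameter sticking out 44 mm on the +x side, and the filter knob on its top, on a round aluminium dial of radius 46 mm centred 15 mm from the unit's centre towards -x. On the dial a short dark bar marks the end stop and five round studs mark click stops 1 to 5, each 24 degrees further clockwise seen from above. Origin at the centre of the underside; z up.
- selector_grip (a point): on the knob's axis (vertical), 83 mm above the table, at the height to grip. The knob is a black upright bar 48 mm long, 14 mm thick (the width to grip) and 32 mm high, from 63 to 95 mm above the table, on a round skirt of radius 27 mm whose top is 65 mm above the table. This point's x axis runs along the bar to its nose (marked by a white line and a white tab, which point at the dial's marks) and turns with the knob; z up.
- selector (a joint): knob angle in rad, growing clockwise seen from above; 0 = against the end stop, where it starts. Click stops every 0.419 rad (24 degrees): first 0.419, second 0.838, third 1.257, fourth 1.676, fifth 2.094 (the other end stop). Leaving a stop takes about 0.1 N m; the torque then falls, and half way to the next the knob snaps forward into it; each stop holds the knob when it is let go.
- sherd: bystander: loose terracotta sherd, five-sided, 72 mm across, 10 mm thick, on the table between the two units and the fixed wire rack of sherds beyond them (which is 30 mm high at most); origin under its centre
- brush: bystander: brush 180 mm long, lying to the right of the two units; origin under its middle
- beaker: bystander: glass beaker, 84 mm wide, 110 mm high, to the left; origin under its centre
- dish: bystander: small glass, 60 mm wide, 50 mm high, to the right; origin under its centre
- caliper: bystander: black dial caliper, 200 mm long, 14 mm high, lying to the left of the two units; origin under its middle
- scale_bar: bystander: white photo scale bar 100 x 18 x 10 mm, lying between the two units; origin under its centre
There are look-alikes about, which are no part of the job. Leave any green look-alike of the dimmer_unit alone.

How it is judged:
By the outcome, as a careful person would: the job done as asked, in the order asked, and still so for the second after the job is handed in, while the arm keeps its last pose, push and grip.
It also fails if it takes over 51 s, if anything falls off the work surface, if the arm or the gripper's body presses on something with over 40 N, if the wrist force passes 120 N, or if a joint passes its speed limit or range.

## Robot

A 6-joint arm with a two-finger parallel gripper is mounted at the origin on the work surface. World frame = base frame: x ahead of the robot, y to its left, z up, the work surface at z = 0. Lengths are in m, angles in rad, forces in N, time in s.
With the tool pointing down it reaches from about 0.35 to 0.85 m from the base axis. Payload 8.1 kg.
Tool frame: the origin (TCP) lies at the centre of the arm's flange, where the gripper is bolted on; the fingertips stand 186 mm ahead of it and the grasp point (between the pads) lies 167 mm ahead of it; z points along the fingers, y is the direction in which the jaws open and shut (so a half turn about z gives the same grasp; the last joint's range is limited). The gripper opens to 93 mm and grips with 3 to 60 N. Pads are 15 mm wide; open, the fingers measure 128 mm over their backs; the gripper's body (75 mm by 188 mm) begins 65 mm behind the grasp point.
Start: joints at [1.17, 0.13, 1.488, -0, 1.523, -0.085], TCP at [0.186, 0.57, 0.405] pointing down, gripper open.
Joint ranges: [-2.96, 2.96], [-0.89, 2.26], [0.02, 2.5], [-1.34, 4.48], [0, 2.73], [-2.66, 2.66]. Speed limits (rad/s): [2.39, 2.39, 2.79, 3.14, 3.14, 3.14].

## Interface

Orientations are given as a rotation vector (axis times angle).
In Python, from plant import robot, viewer, order gives the robot as it stands.
- The arm moves only by the tool apply_moves, never from a script. Its argument "deltas" is a list of rows, each a list of 3 entries, a list of its own where there are three numbers: the finger opening in mm, from 0 to 93, then the shift along the tool's x, y, z in mm, then the turn about the tool's z in rad. In form: [[grip, [dx, dy, dz], yaw], ...]. A call has 1 to 5 rows; each row shifts and turns the commanded pose from where the row before left it, along the tool's axes as they then stand; what a row does not reach is not made up. A row lasts 1/8 s, in which the tool goes at most 62.5 mm and 10.7 degrees, less where a joint would pass 70% of its speed; a pose out of reach is approached as far as the arm can. A call is refused whole if a number of a shift passes 62.5 or a number of a turn 0.188, either way. A call with a gripper value outside its range is refused whole. The fingers move at their own pace and stop on an object; "grip_force" is the grip in N (left out, the last holds). Time passes only in rows, so rows that do not move let the fingers close. It gives the time, the measured TCP pose, the force and the opening at its end, in the units of the state.
- robot.read_state(): the state, without advancing time (a new reading comes with each control period).
- viewer.read_camera(name): name is "scene" or "top" or "wrist"; returns the picture (480x640x3 uint8, blue, green, red); there is no depth.
- viewer.get_calibration(name): a dict with "fx", "fy", "cx", "cy" (pixels), "R" (3x3) and "t" (3): a world point X has camera coordinates R X + t. Camera axes: x right, y down, z forward; pixel columns grow to the right and rows downward; lengths in m; the calibration is good to about 2 mm. The wrist camera is an equidistant fisheye: a pixel r from the principal point sees the ray r / f radians off the axis. A picture is of the moment at which its call begins: read the wrist's pose just before it. get_calibration takes no time and is no camera call; for the wrist camera it gives the pose at the moment of the call.
- order.close_job(): hands the job in, once; it reports no verdict.
The state is a dict: "t": time; "q": joint angles; "dq": joint speeds; "joint_torque": joint torques, N m; "tool_pos": TCP position; "orientation": TCP orientation; "force": force on the tool from outside, world axes, zero at the start; "wrist_torque": the same for the moment, N m; "opening": finger opening in m.
Only numpy, scipy, OpenCV 4.12 (cv2) and the standard library are available. Lean on these libraries where they do the work, as an engineer would, in place of code of your own. Each camera call takes 0.05 s, during which the arm holds its last target. There are 200 camera calls.

## Working session

There is one attempt and no reset: what is moved stays moved. The work goes in short steps, Python scripts to look and compute and a tool call to move; the robot and the scene stay as the last step left them, time stands still between calls to the robot, and variables do not carry over. Pictures are saved under pics/ and viewed, about 8 in all and at most 12, crops included, and the job is handed in when it is done.

Besides the shell and the picture viewer there is one more tool, called after "Emit:" as a command line: name --argument value ..., lists and objects as JSON in quotes. apply_moves: Moves the arm, as the interface text tells. Its arguments: {"type":"object","properties":{"deltas":{"type":"array"},"grip_force":{"type":"number"}},"required":["deltas"]}

```bash
ls; mkdir -p pics
python3 - <<'E'
from plant import robot, viewer
import cv2,numpy as np
s=robot.read_state(); print({k:np.round(v,3).tolist() for k,v in s.items()})
for n in("scene","top"):
    cv2.imwrite(f"pics/{n}0.png",viewer.read_camera(n))
    c=viewer.get_calibration(n);print(n,{k:np.round(v,4).tolist() for k,v in c.items()})
E
```

```text
pics
{'t': 0.0, 'q': [1.17, 0.131, 1.489, 0.0, 1.523, -0.085], 'dq': [0.001, 0.002, -0.001, 0.002, 0.0, 0.001], 'joint_torque': [-0.001, -55.988, -49.173, 0.076, 0.036, -0.0], 'tool_pos': [0.186, 0.57, 0.404], 'orientation': [-0.494, -3.102, 0.003], 'force': [0.507, -0.368, 0.101], 'wrist_torque': [0.008, -0.017, 0.057], 'opening': 0.093}
scene {'fx': 603.3939, 'fy': 603.3939, 'cx': 315.7799, 'cy': 241.362, 'R': [[0.5509, 0.8346, 0.0003], [0.6684, -0.441, -0.599], [-0.4998, 0.3301, -0.8008]], 't': [-0.334, -0.2317, 1.7197]}
top {'fx': 585.9753, 'fy': 585.9753, 'cx': 320.2769, 'cy': 249.7032, 'R': [[0.0201, -0.9998, 0.0051], [-0.9763, -0.0207, -0.2156], [0.2156, -0.0006, -0.9765]], 't': [0.0752, 0.4922, 1.5321]}
```

View pics/scene0.png

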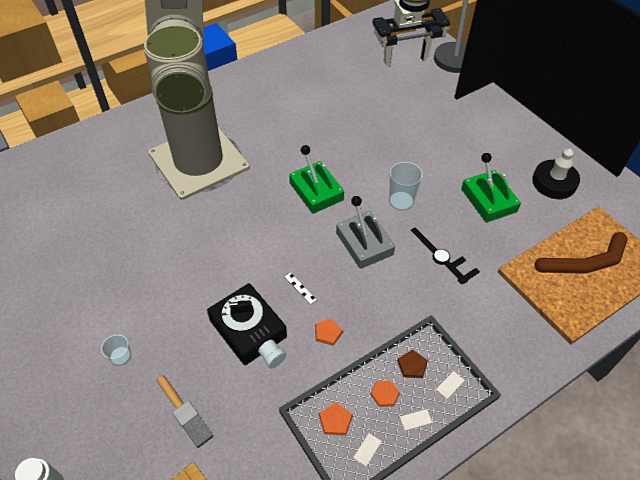

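View pics/top0.png

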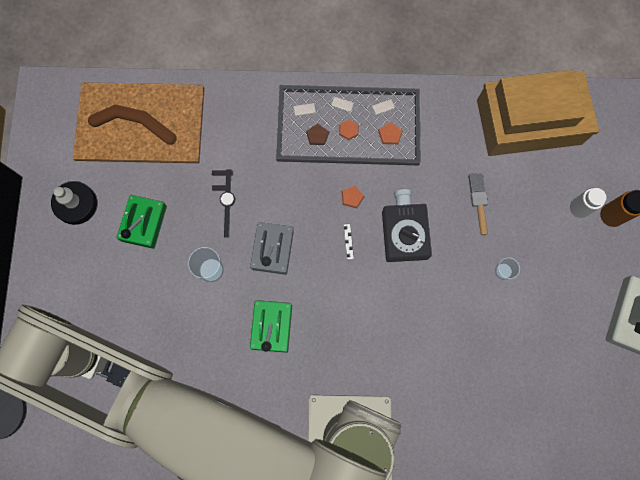

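Dimmer candidates in the scene picture are green at (316,185), green at (490,195) and grey at (365,237), which is (272,248) in top. The text asks for the grey box and says to leave the green ones, so grey it is. The lamp is at scene (247,322), top (407,232). I'll confirm with an enlarged crop.

Run:
```python
import cv2,numpy as np
s=cv2.imread("pics/scene0.png");t=cv2.imread("pics/top0.png")
def c(im,x,y):  # 80x60 region x5
    return cv2.resize(im[y:y+60,x:x+80],(400,300),interpolation=cv2.INTER_CUBIC)
a=np.vstack([np.hstack([cv2.resize(s[190:274,320:432],(400,300),interpolation=cv2.INTER_CUBIC),c(t,232,217)]),np.hstack([c(s,205,285),c(t,367,207)])])
cv2.imwrite("pics/crop1.png",a)
```

```text
(no output)
```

View pics/crop1.png

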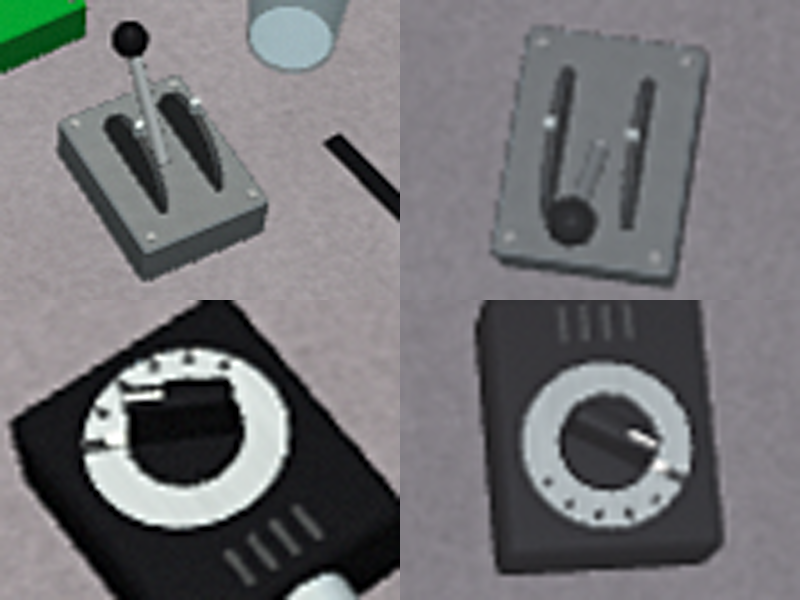

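The grey unit is confirmed: the ball is at scene (356.4,200.9) and top (266.2,261.2), and the fins are at top (261.8,241.2) and (278.4,243.8). The lamp dial centre is at scene (242.4,312.6) and top (408.4,235.8). The knob nose points at the dark end-stop bar at top (422.4,242.2).

```bash
cat > h.py <<'E'
import numpy as np, cv2
from plant import robot, viewer
from scipy.spatial.transform import Rotation as Ro
def ray(n,uv,c=None):
    c=c or viewer.get_calibration(n); R=np.array(c["R"]);t=np.array(c["t"])
    d=np.array([(uv[0]-c["cx"])/c["fx"],(uv[1]-c["cy"])/c["fy"],1.])
    if n=="wrist":
        r=np.hypot(d[0],d[1]); d=np.array([*(d[:2]/max(r,1e-9)*np.sin(r)),np.cos(r)])
    d=R.T@d
    return -R.T@t,d/np.linalg.norm(d)
def tri(*rs):
    A=sum(np.eye(3)-np.outer(d,d) for o,d in rs); b=sum((np.eye(3)-np.outer(d,d))@o for o,d in rs)
    p=np.linalg.solve(A,b); return p,[np.linalg.norm(np.cross(p-o,d)) for o,d in rs]
def atz(r,z): o,d=r; return o+d*(z-o[2])/d[2]
E
python3 - <<'E'
from h import *
np.set_printoptions(precision=4,suppress=True)
P={"ball":((356.4,200.9),(266.2,261.2)),"finL":((359.2,225),(261.8,241.2)),"finR":((374.9,219.1),(278.4,243.8)),"dial":((242.4,312.6),(408.4,235.8))}
for k,(a,b) in P.items(): print(k,*tri(ray("scene",a),ray("top",b)))
sc=np.array([atz(ray("top",p),.04) for p in((260.2,225.4),(289.6,229.2),(253.6,264.4),(283,268.4))]);print("screw",sc,sc.mean(0))
x=sc[0]-sc[2]+sc[1]-sc[3];print("dimmer yaw of x (mod pi)",np.arctan2(x[1],x[0]))
d=[atz(ray("top",p),.056) for p in((408.4,235.8),(422.4,242.2),(418.4,246.8),(412.8,249.6),(406.6,250),(401.2,248),(396.4,243.4))]
for q in d[1:]: v=q-d[0];print("mark",q,np.hypot(*v[:2]),np.degrees(np.arctan2(v[1],v[0])))
s=robot.read_state();R=Ro.from_rotvec(s["orientation"]).as_matrix();print(R)
E
```

```text
ball [0.4449 0.2256 0.1095] [np.float64(0.000555786363748677), np.float64(0.0005557863637486825)]
finL [0.496  0.2242 0.0761] [np.float64(0.019917040671306546), np.float64(0.01991704067130656)]
finR [0.5042 0.2136 0.1026] [np.float64(0.020780385392653523), np.float64(0.02078038539265365)]
dial [ 0.5347 -0.1524  0.054 ] [np.float64(0.0013421145372201479), np.float64(0.001342114537220041)]
screw [[0.5585 0.2521 0.04  ]
 [0.5494 0.1708 0.04  ]
 [0.4488 0.2654 0.04  ]
 [0.4395 0.1853 0.04  ]] [0.499  0.2184 0.04  ]
dimmer yaw of x (mod pi) -0.12552939474989583
mark [ 0.5166 -0.1911  0.056 ] 0.04143970263671788 -114.3158648162206
mark [ 0.5036 -0.18    0.056 ] 0.04023072569897634 -138.40959911297978
mark [ 0.4955 -0.1648  0.056 ] 0.03985085969465439 -163.33291761964156
mark [ 0.4941 -0.148   0.056 ] 0.040000673647870286 172.30496436985683
mark [ 0.4993 -0.1334  0.056 ] 0.0397519013939625 149.94776815404398
mark [ 0.5118 -0.1205  0.056 ] 0.0394398654005899 123.73982121088697
[[-0.9506  0.3106 -0.0006]
 [ 0.3106  0.9505 -0.0015]
 [ 0.0001 -0.0016 -1.    ]]
```

Emit:
apply_moves --deltas '[[60,[0,0,0],-0.185],[60,[-40,-40,0],0],[60,[-40,-40,0],0],[60,[-40,-40,0],0],[60,[-40,-40,0],0]]'

```text
t: 0.72
tool_pos: [0.3248, 0.3892, 0.4043]
orientation: [-0.205, -3.135, 0.001]
force: [1.2, 0.6, -0.2]
opening: 0.0596
```

Emit:
apply_moves --deltas '[[60,[-40,-40,0],0],[60,[-40,-40,0],0],[60,[-40,-40,0],0],[60,[0,0,0],0],[60,[0,0,0],0]]'

```text
t: 1.35
tool_pos: [0.4272, 0.2563, 0.4044]
orientation: [-0.207, -3.134, -0.0]
force: [-0.1, 0.8, -0.8]
opening: 0.0599
```

Run:
```python
from h import *
np.set_printoptions(precision=4,suppress=True)
print("fins",*[tri(ray("scene",a),ray("top",b)) for a,b in(((359.2,225),(278.4,243.8)),((374.9,219.1),(261.8,241.2)))])
s=robot.read_state();print(s["t"],s["tool_pos"],Ro.from_rotvec(s["orientation"]).as_matrix(),s["force"],s["opening"])
c=viewer.get_calibration("wrist");print(c)
im=viewer.read_camera("wrist");cv2.imwrite("pics/w1.png",im)
R=np.array(c["R"]);t=np.array(c["t"])
for p in((.4449,.2256,.1095),(.499,.2184,.04),(.5347,-.1524,.054)):
    X=R@np.array(p)+t;r=np.hypot(*X[:2]);th=np.arctan2(r,X[2]);print(c["cx"]+c["fx"]*th*X[0]/r,c["cy"]+c["fy"]*th*X[1]/r)
```

```text
fins (array([0.4969, 0.1975, 0.0883]), [np.float64(0.000933507285420791), np.float64(0.0009335072854208425)]) (array([0.5029, 0.2413, 0.0876]), [np.float64(0.00035960397484964893), np.float64(0.0003596039748496049)])
1.35 [0.4272 0.2563 0.4044] [[-0.9913  0.1314 -0.001 ]
 [ 0.1314  0.9913  0.0001]
 [ 0.001   0.     -1.    ]] [-0.1356  0.833  -0.8084] 0.059877450485761714
{'fx': 371.64829954431775, 'fy': 371.64829954431775, 'cx': 317.2505948035855, 'cy': 237.9340418595041, 'R': array([[ 0.1321,  0.9912,  0.0006],
       [ 0.9466, -0.1263,  0.2968],
       [ 0.2943, -0.0386, -0.9549]]), 't': array([-0.3123, -0.4062,  0.2747])}
279.539309727921 261.92705126288695
287.90409881985386 287.5481653862926
28.59187904519996 337.3473239627602
```

View pics/w1.png

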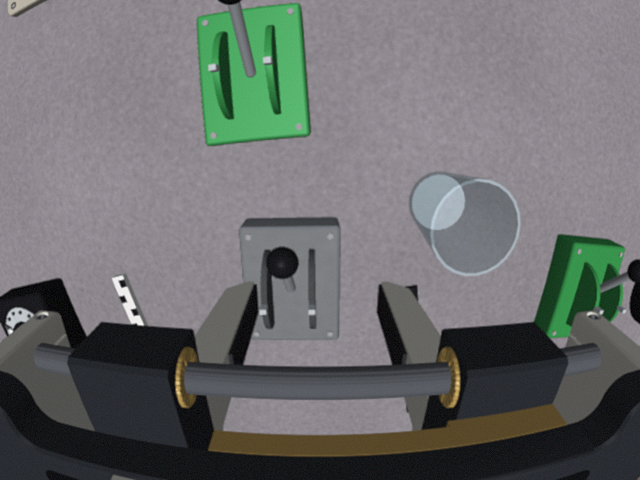

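The wrist view shows the grey dimmer between the jaws, with the ball at (282,263) against a predicted (279.5,262), so about 2 mm off. The green look-alikes are well away. I'm descending onto the ball.

Emit:
apply_moves --deltas '[[60,[-21.5,-27,40],0],[60,[0,0,45],0],[60,[0,0,43],0],[60,[0,0,0],0],[60,[0,0,0],0]]' --grip_force 6

```text
t: 2.02
tool_pos: [0.4453, 0.2278, 0.2784]
orientation: [0.203, 3.134, 0.001]
force: [-0.3, 0.2, 0.6]
opening: 0.0602
```

Emit:
apply_moves --deltas '[[20,[0,0,0],0],[20,[0,0,0],0],[20,[0,0,0],0],[20,[0,0,0],0],[20,[0,0,0],0]]'

```text
t: 2.65
tool_pos: [0.4451, 0.2262, 0.2768]
orientation: [-0.206, -3.134, 0.002]
force: [-1.8, -5.0, 3.0]
opening: 0.0254
```

Emit:
apply_moves --deltas '[[20,[-9.8,0,-6.7],0],[20,[-10.5,0,-5.5],0],[20,[-11.3,0,-4.1],0],[20,[-11.5,0,-2.5],0],[20,[-11.8,0,-1],0]]'

```text
t: 3.28
tool_pos: [0.5006, 0.2192, 0.2966]
orientation: [0.206, 3.135, -0.0]
force: [-1.3, -4.5, -2.3]
opening: 0.0254
```

Emit:
apply_moves --deltas '[[20,[0,0,0],0],[20,[0,0,0],0],[20,[0,0,0],0]]'

```text
t: 3.65
tool_pos: [0.4996, 0.2194, 0.2967]
orientation: [0.205, 3.134, -0.0]
force: [0.9, -5.6, 0.0]
opening: 0.0256
```

Run:
```python
from h import *
np.set_printoptions(precision=4,suppress=True)
im=[]
for n in("scene","top","wrist"): 
    c=viewer.get_calibration(n);im.append(viewer.read_camera(n))
    R=np.array(c["R"]);t=np.array(c["t"])
    if n!="wrist":
        for p in((.4995,.219,.13),(.4969,.1975,.0883),(.5029,.2413,.0876)):
            X=R@p+t;print(n,c["cx"]+c["fx"]*X[0]/X[2],c["cy"]+c["fy"]*X[1]/X[2])
f=lambda a:cv2.resize(a,(400,300),interpolation=cv2.INTER_CUBIC)
s,t,w=im
cv2.imwrite("pics/c2.png",np.vstack([np.hstack([f(s[190:274,320:432]),f(t[207:267,232:312])]),np.hstack([f(w),f(w[210:390,197:437])])]))
```

```text
scene 367.79050041900297 211.02580226780464
scene 358.8314719585727 225.06600249471262
scene 374.75520879355855 219.1202275141105
top 268.7310683101506 238.83553590622108
top 278.0763227095723 243.63434600372284
top 261.66999428953784 241.14928227014926
```

View pics/c2.png

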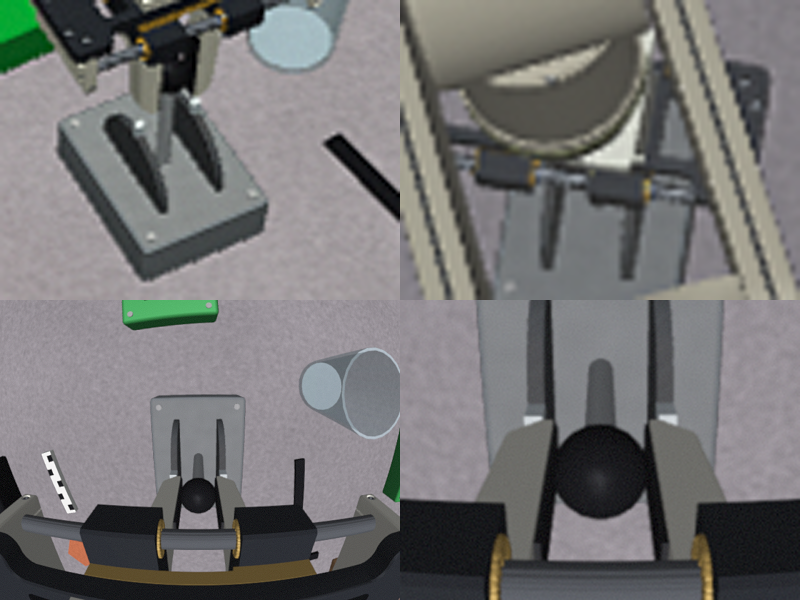

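The ball is held at the upright pose. I'll release it, lift, and check it against the fins.

Emit:
apply_moves --deltas '[[60,[0,0,0],0],[60,[0,0,0],0],[60,[0,0,0],0],[60,[0,0,-50],0],[60,[30,0,-50],0]]'

```text
t: 4.42
tool_pos: [0.4701, 0.2232, 0.3973]
orientation: [-0.207, -3.134, 0.0]
force: [-0.7, 1.0, 0.1]
opening: 0.0601
```

Emit:
apply_moves --deltas '[[60,[40,0,-10],0],[60,[0,0,0],0],[60,[0,0,0],0]]'

```text
t: 4.8
tool_pos: [0.4304, 0.2287, 0.4064]
orientation: [0.205, 3.134, 0.0]
force: [-0.7, -0.4, -0.8]
opening: 0.0601
```

Run:
```python
from h import *
import json
s=robot.read_state();print(s["t"],s["tool_pos"])
c=viewer.get_calibration("wrist");json.dump({k:np.array(v).tolist() for k,v in c.items()},open("w3.json","w"))
w=viewer.read_camera("wrist");sc=viewer.read_camera("scene");cv2.imwrite("pics/w3f.png",w)
R=np.array(c["R"]);t=np.array(c["t"])
uv=[]
for p in((.4995,.219,.13),(.4969,.1975,.0883),(.5029,.2413,.0876)):
    X=R@np.array(p)+t;r=np.hypot(*X[:2]);th=np.arctan2(r,X[2]);uv.append((c["cx"]+c["fx"]*th*X[0]/r,c["cy"]+c["fy"]*th*X[1]/r))
print(uv); x,y=map(int,uv[0]); y0=min(y-60,360); y0=max(0,y0);print("crop origin",x-50,y0)
f=lambda a:cv2.resize(a,(400,480),interpolation=cv2.INTER_CUBIC)
cv2.imwrite("pics/c3.png",np.hstack([f(sc[190:274,335:405]),f(w[y0:y0+120,x-50:x+50])]))
```

```text
4.8 [0.43035061 0.22868109 0.40640679]
[(np.float64(314.2824814863334), np.float64(326.4131329854178)), (np.float64(290.4050118635354), np.float64(302.6241287168899)), (np.float64(339.7295606404599), np.float64(302.5071783876075))]
crop origin 264 266
```

View pics/c3.png

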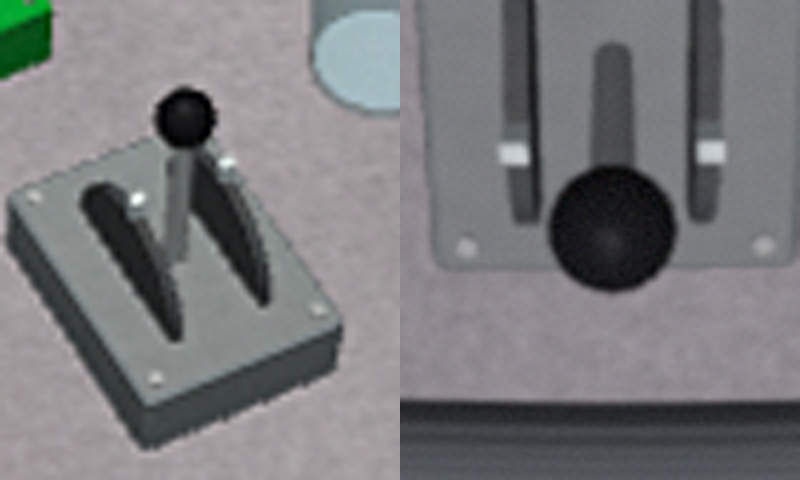

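Run:
```python
from h import *
import json
np.set_printoptions(precision=4,suppress=True)
c=json.load(open("w3.json"))
for k,a,b in(("ball",(367.55,210.65),(317.25,323.25)),("finR",(359,225),(292.5,304.25)),("finL",(374.7,218.5),(341.75,304))):
    w=ray("wrist",b,c);print(k,tri(ray("scene",a),w)[0],tri(ray("scene",a),w)[1][0],"wrist at nominal z",atz(w,.13 if k=="ball" else .092),"scene",atz(ray("scene",a),.13 if k=="ball" else .09))
```

```text
ball [0.4974 0.2209 0.1283] 0.0007872636840828714 wrist at nominal z [0.4969 0.2217 0.13  ] scene [0.4982 0.2192 0.13  ]
finR [0.4978 0.1984 0.0891] 0.0009409592875491711 wrist at nominal z [0.4969 0.1996 0.092 ] scene [0.498  0.1971 0.09  ]
finL [0.5029 0.2421 0.0899] 0.000974665286759404 wrist at nominal z [0.5023 0.2429 0.092 ] scene [0.5027 0.241  0.09  ]
```

Both views put the ball about 2.5 mm short of the fins in unit x, or roughly 0.03 rad. I'll regrip at the same pose and nudge it by that much.

Emit:
apply_moves --deltas '[[60,[-40,0,10],0],[60,[-30,0,50],0],[60,[0,0,50],0],[60,[0,0,0],0],[20,[0,0,0],0]]' --grip_force 6

```text
t: 5.52
tool_pos: [0.5002, 0.2196, 0.2978]
orientation: [0.205, 3.134, 0.0]
force: [-1.2, -0.4, 0.1]
opening: 0.0542
```

Emit:
apply_moves --deltas '[[20,[0,0,0],0],[20,[0,0,0],0],[20,[0,0,0],0],[20,[-2.5,0,0],0],[20,[0,0,0],0]]'

```text
t: 6.15
tool_pos: [0.5026, 0.2189, 0.2979]
orientation: [0.205, 3.133, -0.0]
force: [-0.1, -2.8, 6.4]
opening: 0.0254
```

Emit:
apply_moves --deltas '[[20,[0,0,0],0],[60,[0,0,0],0],[60,[0,0,0],0],[60,[0,0,0],0],[60,[0,0,-50],0]]'

```text
t: 6.78
tool_pos: [0.5004, 0.2186, 0.3422]
orientation: [-0.205, -3.126, 0.006]
force: [0.0, 0.8, -0.6]
opening: 0.0587
```

Emit:
apply_moves --deltas '[[60,[30,0,-50],0],[60,[40,0,-10],0],[60,[0,0,0],0],[60,[0,0,0],0]]'

```text
t: 7.28
tool_pos: [0.4328, 0.2283, 0.4062]
orientation: [0.205, 3.135, -0.0]
force: [0.4, 0.8, 0.0]
opening: 0.0603
```

Run:
```python
from h import *
import json
s=robot.read_state();print(s["t"],s["tool_pos"])
c=viewer.get_calibration("wrist");json.dump({k:np.array(v).tolist() for k,v in c.items()},open("w4.json","w"))
w=viewer.read_camera("wrist");sc=viewer.read_camera("scene");cv2.imwrite("pics/w4f.png",w);cv2.imwrite("pics/s4f.png",sc)
def ballc(im,x0,y0,x1,y1):
    g=cv2.cvtColor(im[y0:y1,x0:x1],6)<45; n,l,st,ce=cv2.connectedComponentsWithStats(g.astype(np.uint8),connectivity=4)
    i=1+st[1:,4].argmax();return ce[i]+[x0,y0],st[i]
for n in("w3f","w4f"): print(n,ballc(cv2.imread(f"pics/{n}.png"),300,304,336,342))
f=lambda a:cv2.resize(a,(400,480),interpolation=cv2.INTER_CUBIC)
cv2.imwrite("pics/c4.png",np.hstack([f(sc[190:274,335:405]),f(w[266:386,264:364])]))
```

```text
7.275 [0.43283442 0.22828879 0.40622887]
w3f (array([316.65846995, 322.53415301]), array([  2,   3,  31,  32, 732], dtype=int32))
w4f (array([316.93023256, 322.96990424]), array([  2,   4,  31,  31, 731], dtype=int32))
```

View pics/c4.png

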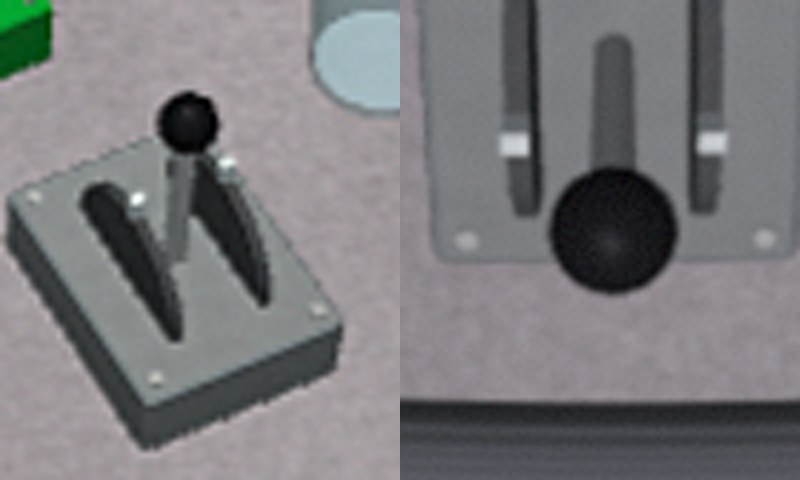

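The regrip worked: the ball at scene (368.0,211.5) now sits at the predicted upright (367.8,211.0). Next is the lamp knob.

Emit:
apply_moves --deltas '[[60,[-28,-51,0],0],[60,[-28,-51,0],0],[60,[-28,-51,0],0],[60,[-28,-51,0],0],[60,[-28,-51,0],0]]'

```text
t: 8.0
tool_pos: [0.5391, -0.0453, 0.4055]
orientation: [-0.206, -3.134, -0.0]
force: [0.9, -0.0, 0.4]
opening: 0.0596
```

Emit:
apply_moves --deltas '[[60,[-28,-51,0],0],[60,[0,0,0],0.185],[60,[0,0,0],0.185],[60,[0,0,0],0.185],[60,[0,0,0],0.185]]'

```text
t: 8.62
tool_pos: [0.5597, -0.0978, 0.4051]
orientation: [-1.334, -2.842, 0.001]
force: [0.4, 0.2, 0.2]
opening: 0.0601
```

Emit:
apply_moves --deltas '[[60,[0,0,0],0.185],[60,[0,0,0],0.185],[60,[0,0,0],0.185],[60,[0,0,0],0.185],[60,[0,0,0],0.185]]'

```text
t: 9.25
tool_pos: [0.5597, -0.0977, 0.4051]
orientation: [-2.462, -1.949, 0.002]
force: [1.0, -0.2, -0.4]
opening: 0.0604
```

Emit:
apply_moves --deltas '[[60,[0,0,0],0.185],[60,[0,0,0],0],[60,[0,0,0],0]]'

```text
t: 9.62
tool_pos: [0.5595, -0.0973, 0.4058]
orientation: [-2.623, -1.727, 0.001]
force: [-0.2, 0.9, -0.6]
opening: 0.0604
```

Run:
```python
from h import *
import json
np.set_printoptions(precision=4,suppress=True)
c4=json.load(open("w4.json"));print("ball",atz(ray("wrist",(317.4,323.7),c4),.13),"fins",atz(ray("wrist",(293,302.2),c4),.092),atz(ray("wrist",(342,302),c4),.092))
s=robot.read_state();print(s["t"],s["tool_pos"],s["q"],Ro.from_rotvec(s["orientation"]).as_matrix())
c=viewer.get_calibration("wrist");json.dump({k:np.array(v).tolist() for k,v in c.items()},open("w5.json","w"))
w=viewer.read_camera("wrist");cv2.imwrite("pics/w5f.png",w)
R=np.array(c["R"]);t=np.array(c["t"])
X=R@np.array((.5347,-.1524,.083))+t;r=np.hypot(*X[:2]);th=np.arctan2(r,X[2]);u,v=c["cx"]+c["fx"]*th*X[0]/r,c["cy"]+c["fy"]*th*X[1]/r
x0,y0=int(u)-80,int(v)-75;y0=min(y0,330);print(u,v,"crop",x0,y0)
cv2.imwrite("pics/c5.png",cv2.resize(w[y0:y0+150,x0:x0+160],(800,750)[:1]+(600,),interpolation=cv2.INTER_CUBIC) if 0 else cv2.resize(w[y0:y0+150,x0:x0+160],(640,600),interpolation=cv2.INTER_CUBIC))
```

```text
ball [0.4996 0.2213 0.13  ] fins [0.4972 0.1999 0.092 ] [0.5027 0.2429 0.092 ]
9.625 [ 0.5595 -0.0973  0.4058] [-0.2625  0.0441  1.5776 -0.      1.521   0.1436] [[ 0.3951  0.9186 -0.0011]
 [ 0.9186 -0.3951  0.0003]
 [-0.0002 -0.0011 -1.    ]]
317.09381605799575 292.6639273134874 crop 237 217
```

View pics/c5.png

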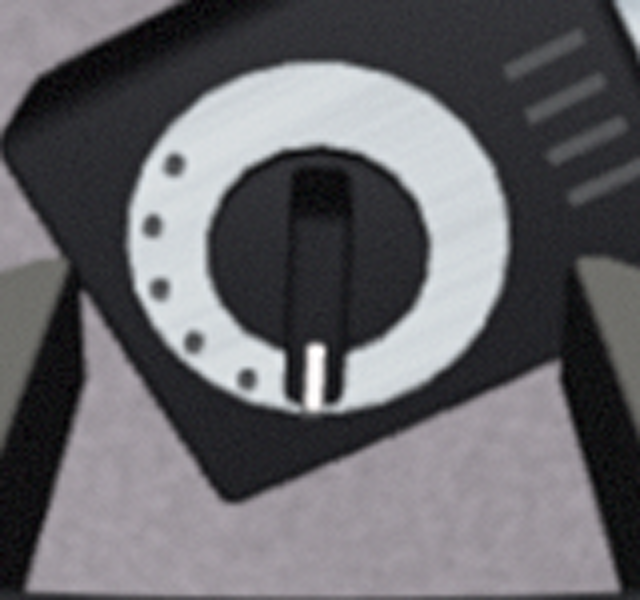

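The crop shows the knob bar's top face from tail (317.25,270.8) to nose (315.75,317), with the nose line at the end stop. The dial ring is centred at (316.75,276) and the five studs run clockwise on the left.

Run:
```python
from h import *
import json
np.set_printoptions(precision=4,suppress=True)
c=json.load(open("w5.json"))
a=atz(ray("wrist",(317.25,270.75),c),.095);b=atz(ray("wrist",(315.75,317),c),.095)
d=atz(ray("wrist",(316.75,276),c),.056);print(a,b,(a+b)/2,np.linalg.norm(a-b),np.degrees(np.arctan2(*(b-a)[1::-1])),d)
print(tri(ray("wrist",(316.75,276),c),ray("top",(408.4,235.8)),ray("scene",(242.4,312.6))))
s=robot.read_state();R=Ro.from_rotvec(s["orientation"]).as_matrix();print("nose should be along -x tool", np.degrees(np.arctan2(-R[1,0],-R[0,0])))
for k in((a+b)/2,d,(.5347,-.1524,0)): print("tool shift mm",(R.T@(np.array(k)-s["tool_pos"]))*1e3)
```

```text
[ 0.5452 -0.1283  0.095 ] [ 0.5264 -0.1688  0.095 ] [ 0.5358 -0.1486  0.095 ] 0.04464975290171025 -115.01739353218086 [ 0.5362 -0.1479  0.056 ]
(array([ 0.5348, -0.1515,  0.0517]), [np.float64(0.0019454059693941072), np.float64(0.0024281079393499196), np.float64(0.0009558307273311242)])
nose should be along -x tool -113.30614387905145
tool shift mm [-56.4483  -1.2038 311.031 ]
tool shift mm [-55.6262  -1.0365 350.0307]
tool shift mm [-60.3767  -0.6153 406.0312]
```

Emit:
apply_moves --deltas '[[60,[-29,-0.5,20],0.03],[60,[-29,-0.5,30],0],[60,[0,0,50],0],[60,[0,0,33],0],[60,[0,0,20],0]]' --grip_force 35

```text
t: 10.3
tool_pos: [0.5339, -0.1493, 0.2514]
orientation: [-2.65, -1.684, 0.002]
force: [0.4, 0.2, 0.4]
opening: 0.06
```

Emit:
apply_moves --deltas '[[60,[0,0,0],0],[8,[0,0,0],0],[8,[0,0,0],0],[8,[0,0,0],0],[8,[0,0,0],0]]'

```text
t: 10.92
tool_pos: [0.5347, -0.1495, 0.2541]
orientation: [2.652, 1.683, 0.001]
force: [0.5, 0.3, 0.8]
opening: 0.0246
```

Emit:
apply_moves --deltas '[[8,[0,0,0],0],[8,[0,0,0],0]]'

```text
t: 11.18
tool_pos: [0.535, -0.1497, 0.2538]
orientation: [2.652, 1.682, 0.002]
force: [4.2, -2.1, -2.7]
opening: 0.014
```

Run:
```python
from h import *
s=robot.read_state();print({k:np.round(s[k],3).tolist() for k in("t","q","tool_pos","force","wrist_torque","opening")})
R=Ro.from_rotvec(s["orientation"]).as_matrix();print("nose",np.degrees(np.arctan2(-R[1,0],-R[0,0])))
```

```text
{'t': 11.175, 'q': [-0.365, 0.135, 1.768, 0.0, 1.237, 0.075], 'tool_pos': [0.535, -0.15, 0.254], 'force': [4.239, -2.07, -2.654], 'wrist_torque': [-0.295, -0.611, -0.123], 'opening': 0.014}
nose -115.22090752743185
```

The bar is gripped at 14 mm. I'm turning it one click at a time, 0.419 rad each.

Emit:
apply_moves --deltas '[[8,[0,0,0],0.105],[8,[0,0,0],0.105],[8,[0,0,0],0.105],[8,[0,0,0],0.104],[8,[0,0,0],0]]'

```text
t: 11.8
tool_pos: [0.5354, -0.15, 0.2538]
orientation: [2.943, 1.091, 0.004]
force: [7.6, -3.5, -5.4]
opening: 0.0138
```

```bash
cat > st.py <<'E'
from h import *
s=robot.read_state();print({k:np.round(s[k],3).tolist() for k in("t","tool_pos","force","wrist_torque","opening")})
R=Ro.from_rotvec(s["orientation"]).as_matrix();print("nose",np.degrees(np.arctan2(-R[1,0],-R[0,0])))
E
python3 st.py
```

```text
{'t': 11.8, 'tool_pos': [0.535, -0.15, 0.254], 'force': [7.574, -3.508, -5.429], 'wrist_torque': [-0.674, -1.175, -0.083], 'opening': 0.014}
nose -139.31737241961375
```

First click: the tool turned 24.1° and the lateral force is small.

Emit:
apply_moves --deltas '[[8,[0,0,0],0.105],[8,[0,0,0],0.105],[8,[0,0,0],0.105],[8,[0,0,0],0.104],[8,[0,0,0],0]]'

```text
t: 12.42
tool_pos: [0.5356, -0.1505, 0.2539]
orientation: [3.105, 0.455, 0.006]
force: [10.5, -7.5, -7.9]
opening: 0.0141
```

```bash
python3 st.py
```

```text
{'t': 12.425, 'tool_pos': [0.536, -0.15, 0.254], 'force': [10.526, -7.542, -7.933], 'wrist_torque': [-1.176, -1.567, -0.084], 'opening': 0.014}
nose -163.3342125257103
```

Emit:
apply_moves --deltas '[[8,[0,0,0],0.105],[8,[0,0,0],0.105],[8,[0,0,0],0.105],[8,[0,0,0],0.104],[8,[0,0,0],0]]'

```text
t: 13.05
tool_pos: [0.5356, -0.1511, 0.2538]
orientation: [3.132, -0.201, 0.007]
force: [11.1, -11.4, -9.8]
opening: 0.0138
```

Emit:
apply_moves --deltas '[[8,[0,0,0],0],[8,[0,0,0],0]]'

```text
t: 13.3
tool_pos: [0.5356, -0.1511, 0.2539]
orientation: [3.132, -0.199, 0.007]
force: [10.5, -11.0, -9.7]
opening: 0.0137
```

```bash
python3 st.py
python3 - <<'E'
from h import *
w=viewer.read_camera("wrist");s=viewer.read_camera("scene")
f=lambda a:cv2.resize(a,(400,300),interpolation=cv2.INTER_CUBIC)
cv2.imwrite("pics/c6.png",np.vstack([np.hstack([f(w[240:390,217:417]),f(s[285:345,205:285])]),np.hstack([f(s[190:274,320:432]),f(s)])]))
E
```

```text
{'t': 13.3, 'tool_pos': [0.536, -0.151, 0.254], 'force': [10.528, -11.045, -9.663], 'wrist_torque': [-1.764, -1.695, -0.078], 'opening': 0.014}
nose 172.72498904504863
```

View pics/c6.png

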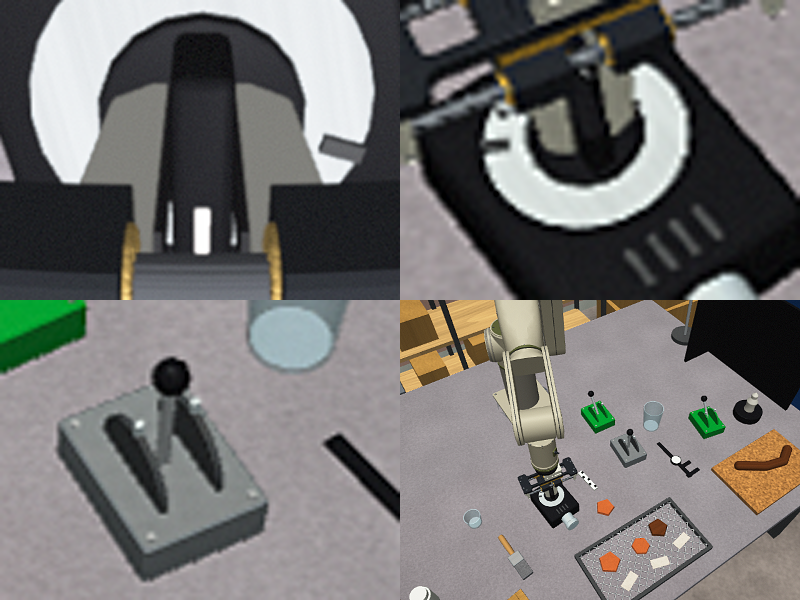

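The white nose line stays centred between the pads. The tool turned 72.1°, so the nose is at 172.7° against stud 3 at about 172.7°. The lever still stands in line with the fins and nothing loose has moved, so I'm handing in.

```bash
python3 -c "
from plant import order; print(order.close_job())"
```

```text
the job is handed in; nothing more can be done
None
```

The job is handed in at about 13.5 s of the 51 s: the dimmer lever stands upright and released, and the filter knob is at the third click, still gripped.

- **Dimmer:** I used the grey unit and left the two green look-alikes alone. The first check showed the ball about 2.5 mm short of the fins (about 0.03 rad), so I regripped and nudged it. After that, the wrist view put the ball within 0.5 mm of the line between the fins.
- **Filter knob:** I turned it clockwise from the end stop in three 24° steps, 72.1° in all, with no sign of slipping. The nose is at 172.7°, where I measured the third stud at about 172.7°. The clicks themselves were not heard or felt; I counted them by tool angle.
- **Grip and force:** The grip is 35 N, with the jaws at about 14 mm, the width of the bar. A side force of about 15 N (18 N in all) remains at the wrist, probably because the grip is 1–2 mm off the knob's axis. That is well below the limits.
- **Other things:** In the last picture the sherd, brush, glassware, caliper and scale bar look unmoved.

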